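# Zero-set the bolt comparator with the setting master

### The job

Zero the bolt comparator: pick up the setting master with the hexagonal grip and the square foot, lay it on the steel lead-in deck of the comparator, square to the side rails, and slide it along the deck over the locating pin until it drops onto the pin. Then press it fully down against the sprung anvil and finish while still holding it down there, without letting go. Leave the round master, the bolt standing on the worktop and the mallet where they are.

Things in the scene. Friction and masses are not known exactly. Their poses are not given: they have to be found in the camera images.
- hex_master: aluminium setting master, 0.32 to 0.48 kg: square foot 56 x 56 x 14 mm, on it a hexagonal grip 32 mm across flats, 36 mm tall (50 mm in all). Underside: central blind bore 16 mm diameter, 14 mm deep. Origin: centre of the underside (bore mouth); x, y square to the foot, z up. One pair of hexagon flats faces +y and -y, the others lie 60 degrees to either side.
- round_master: another setting master, not for this job: round foot 58 mm diameter, 14 mm thick, round grip 30 mm diameter, 50 mm tall in all, aluminium. Origin in the centre of its underside, z up.
- gauge: comparator, fixed steel fixture. Origin at worktop level under the locating pin, z up; x runs along the slideway from its open lead-in end (-x, towards the robot) to the end stop (x = 32 to 44 mm) and a flat dial (28 mm high, centre x = 90 mm). Side rails: inner faces at y = +31 and -31 mm, 10 mm thick. Rails and end stop are 36 mm high. The well with pin and anvil spans x = -32 to 32 mm.
- deck: lead-in deck of the comparator, a flat steel block between the rails, 75 mm along x (comparator x = -107 to -32 mm), 62 mm wide, 20 mm thick, its sliding surface 30 mm above the worktop. Origin in the centre of its underside (20 mm below the sliding surface), axes as the comparator.
- pin_top (a point): centre of the top of the locating pin: round steel, 14 mm diameter, edge chamfered 2 mm, its top level with the deck (30 mm above the worktop), in the middle of the well. The master hides it when slid over it, and drops when its bore is over it, with 4 mm to spare in the well along x and 3 mm along y each side. Axes as the comparator.
- anvil (a joint): sprung anvil, a flat 56 x 54 mm dark plate in the well round the pin: 0 = up (top 7 mm below the deck), 0.005 m = fully down on its stop (12 mm below the deck). It takes about 7 N to start and 14 N to bring down fully, and springs back; the weight of the master alone does not move it.
- bolt_c: plain steel hex-head wheel bolt standing on its head, 54 mm tall, flange 24 mm across; origin in the centre of its underside, z up; stands on the worktop
- mallet: yellow rubber mallet lying on the worktop, head 54 mm diameter and 85 mm long along y, wooden handle about 230 mm long towards -x; origin on the worktop below the head's centre
Things that resemble listed ones, but are neither listed nor needed, are in the scene too. Leave any purple or red look-alike of the hex_master alone.

How it is judged:
By the outcome, as a careful person would: the job done as asked, in the order asked, and still so for the second after the job is handed in, while the arm keeps its last pose, push and grip.
It also fails if it takes over 42 s, if anything falls off the work surface, if the arm or the gripper's body presses on something with over 40 N, if the wrist force passes 120 N, or if a joint passes its speed limit or range.

### The arm

A 7-joint arm with a two-finger parallel gripper is mounted at the origin on the work surface. World frame = base frame: x ahead of the robot, y to its left, z up, the work surface at z = 0. Lengths are in mm, angles in rad, forces in N, time in s.
With the tool pointing down it reaches from about 400 to 875 mm from the base axis. Payload 4.4 kg.
Tool frame: the origin (TCP) lies at the very end of the fingers, on their centre line; the grasp point (between the pads) lies 19 mm behind it; z points along the fingers, y is the line along which they close (so a half turn about z gives the same grasp; the last joint's range is limited). The gripper opens to 85 mm and grips with 20 to 120 N. Pads are 22 mm wide; open, the fingers measure 114 mm over their backs; the gripper's body (76 mm by 85 mm) begins 54 mm behind the grasp point. The pads swing forward as they close: fully open they stand 13 mm farther back than shut.
Start: joints at [1.185, 0.628, 0.038, 1.517, -0.027, 0.996, -0.02], TCP at [204.373, -617.049, 231.313] pointing down, gripper open.
Joint ranges: [-3.06, 3.06], [-0.37, 2.12], [-1.25, 1.32], [0.18, 2.47], [-1.1, 4.24], [0.23, 1.98], [-2.94, 2.94]. Speed limits (rad/s): [2.57, 2.57, 3.14, 3.14, 3.14, 3.14, 3.14].

### API

Orientations are given as [roll, pitch, yaw] about the fixed x, y, z axes, in that order (R = Rz(yaw) Ry(pitch) Rx(roll)).
In Python, from cell import read_state, get_image, camera_params, finish_job gives the robot as it stands.
- The arm moves only by the tool arm_command, never from a script. Its argument "deltas" is a list of rows, each an object of numbers: "dx", "dy", "dz": the shift along the world's x, y, z in m; "yaw": the turn about the world's z in degrees; "jaw": the opening, from 0 (shut) to 1 (fully open). A call has 1 to 20 rows; each row is the pose to reach, as a shift and turn from the pose commanded when the call began; what a row does not reach only later rows make up. A row lasts 1/10 s, in which the tool goes at most 50 mm and 8.59 degrees, less where a joint would pass 70% of its speed; a pose out of reach is approached as far as the arm can. A call with a gripper value outside its range is refused whole. The fingers move at their own pace and stop on an object; the grip force is fixed at half the most. Time passes only in rows, so rows that repeat a pose let the fingers close. It gives the time, the measured TCP pose, the force, the opening and the grip force at its end, in the units of the state.
- read_state(): the state, without advancing time (a new reading comes with each control period).
- get_image(name): name is "side" or "top" or "wrist"; returns (picture, depth): 400x640x3 uint8, red, green, blue; 400x640 float32, mm along the optical axis (not along the pixel's ray), 0 where there is no reading.
- camera_params(name): a dict with "camera_matrix" (3x3 intrinsics, pixels), "extrinsics" (4x4, takes a point from camera to world coordinates). Camera axes: x right, y down, z forward; pixel columns grow to the right and rows downward; lengths in mm; the calibration is good to about 2 mm. A picture is of the moment at which its call begins: read the wrist's pose just before it. camera_params takes no time and is no camera call; for the wrist camera it gives the pose at the moment of the call.
- finish_job(): hands the job in; it is judged then, once.
The state is a dict: "clock": time; "qpos": joint angles; "qd": joint speeds; "tau": joint torques, N m; "eef_pos": TCP position; "tool_rot": TCP orientation; "force": force on the tool from outside, world axes, zero at the start; "torque": the same for the moment, N m; "width": finger opening in mm; "gripper_force": force on a finger pad.
Only numpy, scipy, OpenCV 4.12 (cv2) and the standard library are available. Lean on these libraries where they do the work, as an engineer would, in place of code of your own. Each camera call takes 0.05 s, during which the arm holds its last target. There are 200 camera calls.

## Working session

There is one attempt and no reset: what is moved stays moved. The work goes in short steps, Python scripts to look and compute and a tool call to move; the robot and the scene stay as the last step left them, time stands still between calls to the robot, and variables do not carry over. Pictures are saved under pics/ and viewed, at most 10 in all, crops included, and the job is handed in when it is done.

Besides the shell and the picture viewer there is one more tool, called in YAML: its name, and indented under it one key for each argument. arm_command: Moves the arm, as the interface text tells. Its arguments: {"type":"object","properties":{"deltas":{"type":"array"}},"required":["deltas"]}

```bash
mkdir -p pics; cat > h.py <<'E'
import numpy as np, cv2
from cell import *
def grab(n):
    P=camera_params(n); im,d=get_image(n)
    return im,d,np.array(P["camera_matrix"]),np.array(P["extrinsics"])
def ray(uv,z,K,T):
    uv=np.atleast_2d(np.asarray(uv,float)); r=np.c_[uv,np.ones(len(uv))]@np.linalg.inv(K).T@T[:3,:3].T
    return T[:3,3]+r*((z-T[2,3])/r[:,2])[:,None]
def cloud(d,K,T):
    v,u=np.mgrid[:d.shape[0],:d.shape[1]]
    c=np.stack([(u-K[0,2])/K[0,0]*d,(v-K[1,2])/K[1,1]*d,d],-1)
    w=c@T[:3,:3].T+T[:3,3]; w[d<=0]=np.nan; return w
E
python3 - <<'E'
from h import *
for n in("top","side"):
    im,d,K,T=grab(n); np.savez(f"{n}.npz",im=im,d=d,K=K,T=T)
    cv2.imwrite(f"pics/{n}.png",im[...,::-1]); print(n,T[:3].round(2).tolist(),K[0].round(1))
s=read_state();print(s)
E
```

```text
top [[-0.02, -0.99, 0.11, 382.39], [-1.0, 0.02, 0.03, 69.15], [-0.03, -0.1, -0.99, 1208.13]] [485.8   0.  317.9]
side [[0.96, -0.21, 0.18, 347.25], [-0.28, -0.71, 0.64, -475.96], [-0.01, -0.67, -0.74, 737.18]] [410.9   0.  318.1]
{'clock': 0.1, 'qpos': array([ 1.18520445,  0.62927521,  0.03846342,  1.51828749, -0.02700597,
        0.99632265, -0.02002635]), 'qd': array([ 1.58507428e-04, -5.64925536e-03, -5.33825211e-05, -4.79040890e-04,
        4.63052619e-04,  2.12790890e-03,  9.19791885e-04]), 'tau': array([ 3.33450553e-03, -5.64530861e+01,  1.23055022e+00, -1.93972689e+01,
        1.12919306e-02,  5.45772346e-03, -5.28515983e-06]), 'eef_pos': array([ 204.17661847, -616.48731181,  230.46118504]), 'tool_rot': array([-3.13981864e+00,  2.58316242e-05,  3.19746762e-01]), 'force': array([ 0.04685219,  0.08781915, -0.17741656]), 'torque': array([ 0.05071882,  0.00147083, -0.00529686]), 'gripper_force': 0.0, 'width': 85.3548871890596}
```

View pics/top.png

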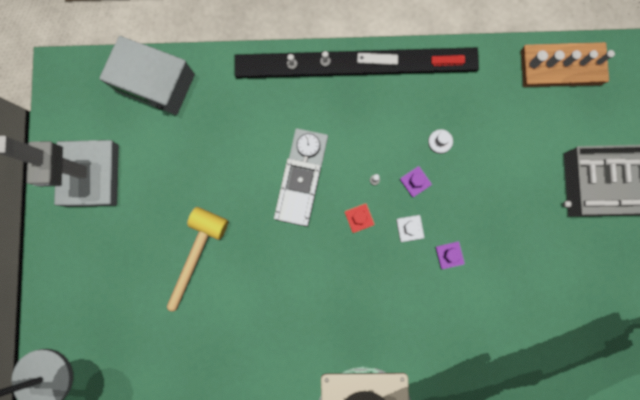

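View pics/side.png

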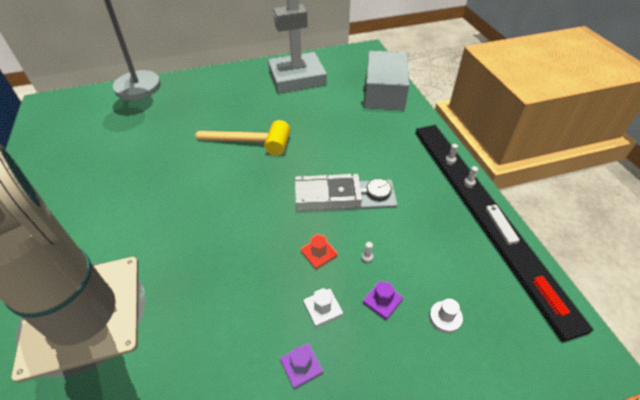

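The top view shows the white hex master at about (411,228), the gauge running from (293,210) (deck) to (308,145) (dial), red and purple look-alikes around the master, the bolt at (376,179) and the round master at (441,141). The side view agrees, with the master at (323,303).

```bash
python3 - <<'E'
from h import *
def comp(im,near,lo=150,sat=40,box=35):
    hsv=cv2.cvtColor(im,cv2.COLOR_RGB2HSV); m=((hsv[...,2]>lo)&(hsv[...,1]<sat)).astype(np.uint8)
    n,l,st,c=cv2.connectedComponentsWithStats(m)
    i=1+np.argmin(np.hypot(*(c[1:]-near).T)+ (st[1:,4]<60)*1e4); return (l==i).astype(np.uint8),c[i],st[i]
for n,near in(("top",(411,228)),("side",(323,303))):
    z=np.load(n+".npz"); im,d,K,T=z["im"],z["d"],z["K"],z["T"]; w=cloud(d,K,T)
    m,c,st=comp(im,near,120,60); print(n,c,st)
    p=w[m>0]; p=p[~np.isnan(p[:,0])]
    print("z hist",np.histogram(p[:,2],bins=[-10,5,10,20,30,45,48,52,60]))
    f=p[(p[:,2]>8)&(p[:,2]<20)]; t=p[(p[:,2]>43)]
    print("foot",f.mean(0),cv2.minAreaRect(f[:,:2].astype(np.float32)),"grip",t.mean(0), len(t))
    cs=max(cv2.findContours(m,0,1)[0],key=cv2.contourArea)[:,0]
    print(" rect at z=14",cv2.minAreaRect(ray(cs,14,K,T)[:,:2].astype(np.float32)))
z=np.load("top.npz"); im,d,K,T=z["im"],z["d"],z["K"],z["T"]; w=cloud(d,K,T)
# gauge
reg=np.zeros(d.shape,bool); reg[120:235,262:335]=1
p=w[reg&(w[...,2]>15)&(w[...,2]<45)]; print("gauge",len(p),cv2.minAreaRect(p[:,:2].astype(np.float32)),np.histogram(p[:,2],bins=range(15,46,3)))
a=im[115:240,250:340]; b=im[180:280,330:480]
cv2.imwrite("pics/c1.png",np.hstack([cv2.resize(a,None,fx=4,fy=4,interpolation=2)[...,::-1][:500],cv2.resize(b,(440,500*440*0//1 or 293))[...,::-1].repeat(1,0) if 0 else cv2.copyMakeBorder(cv2.resize(b,(440,293),interpolation=2),0,207,0,0,0)[...,::-1]]))
E
```

```text
top [410.         228.05945122] [396 214  29  29 656]
z hist (array([116,  22, 326,  15,  13,  35,  93,  35]), array([-10,   5,  10,  20,  30,  45,  48,  52,  60]))
foot [ 446.69500674 -118.84679448   14.20433946] ((447.3693542480469, -121.36306762695312), (55.93906021118164, 56.628353118896484), 8.475180625915527) grip [ 446.9981823  -120.82269265   49.96299075] 166
 rect at z=14 ((447.8763732910156, -122.26264953613281), (62.20698165893555, 62.98500061035156), 8.384370803833008)
side [322.64130435 306.68379447] [ 303  288   40   39 1012]
z hist (array([109,  36, 495,  44,  66,  21, 214,  21]), array([-10,   5,  10,  20,  30,  45,  48,  52,  60]))
foot [ 447.90185043 -130.85566328   14.01056601] ((450.43170166015625, -122.23291015625), (56.77669143676758, 58.046390533447266), 8.00086498260498) grip [ 449.59874635 -124.05430371   49.68068174] 266
 rect at z=14 ((449.1072692871094, -121.47715759277344), (61.09445571899414, 69.7812271118164), 8.117849349975586)
gauge 2480 ((579.225830078125, 143.8707275390625), (82.19400787353516, 230.49891662597656), 76.73235321044922) (array([ 32, 101, 268, 343, 546, 512, 373, 247,  56,   2]), array([15, 18, 21, 24, 27, 30, 33, 36, 39, 42, 45]))
```

View pics/c1.png

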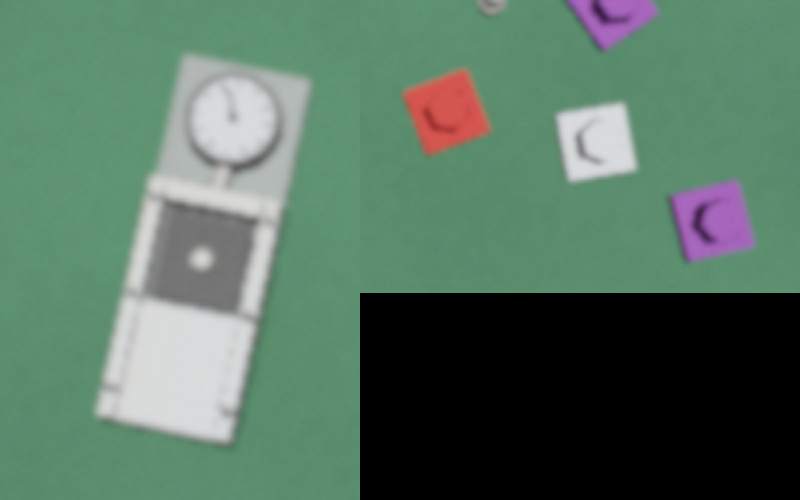

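The crop shows the gauge's x axis at about -13° and the master's foot at about 8.4° (mod 90). The hexagon's orientation needs a closer look, so I'm moving over the master to use the wrist camera.

arm_command:
  deltas:
    - {"dx": 0.02, "dy": 0.04, "yaw": -2}
    - {"dx": 0.04, "dy": 0.08, "yaw": -4}
    - {"dx": 0.06, "dy": 0.12, "yaw": -6}
    - {"dx": 0.08, "dy": 0.16, "yaw": -8}
    - {"dx": 0.1, "dy": 0.2, "yaw": -10}
    - {"dx": 0.12, "dy": 0.24, "yaw": -10}
    - {"dx": 0.14, "dy": 0.28, "yaw": -10}
    - {"dx": 0.16, "dy": 0.32, "yaw": -10}
    - {"dx": 0.18, "dy": 0.36, "yaw": -10}
    - {"dx": 0.2, "dy": 0.4, "yaw": -10}
    - {"dx": 0.22, "dy": 0.44, "yaw": -10}
    - {"dx": 0.235, "dy": 0.475, "yaw": -10}
    - {"dx": 0.244, "dy": 0.495, "yaw": -10}
    - {"dx": 0.244, "dy": 0.495, "yaw": -10}
    - {"dx": 0.244, "dy": 0.495, "yaw": -10}
    - {"dx": 0.244, "dy": 0.495, "yaw": -10}

```text
invalid input at $.deltas[0]: expected keys dx, dy, dz, yaw, jaw
```

```bash
python3 - <<'E'
from h import *
s=read_state();print(s['clock'],s['eef_pos'],np.degrees(s['tool_rot']))
im,d,K,T=grab("wrist"); np.savez("w1.npz",im=im,d=d,K=K,T=T); cv2.imwrite("pics/w1.png",im[...,::-1]); print(T.round(2),K[0])
w=cloud(d,K,T); c=np.array([448,-121.5])
r=np.linalg.norm(w[...,:2]-c,axis=2)
f=(r<48)&(w[...,2]>10)&(w[...,2]<19); t=(r<30)&(w[...,2]>46)&(w[...,2]<54)
for n,m in(("foot",f),("top",t)):
    p=w[m]; print(n,len(p),p.mean(0),p[:,2].std(),cv2.minAreaRect(p[:,:2].astype(np.float32)))
h=cv2.convexHull(w[t][:,:2].astype(np.float32))
a=cv2.approxPolyDP(h,5,True)[:,0]; print(a)
q=w[t][:,:2];
for k in range(0,180,5):
    n=np.array([np.cos(np.radians(k)),np.sin(np.radians(k))]); print(k,np.ptp(np.percentile(q@n,[.5,99.5])).round(1),end="; ")
E
```

```text
0.1 [ 204.17661847 -616.48731181  230.46118504] [-1.79898356e+02  1.48004305e-03  1.83201400e+01]
[[ 3.1000e-01 -9.0000e-01 -3.0000e-01  2.8155e+02]
 [-9.5000e-01 -3.0000e-01 -1.0000e-01 -5.9169e+02]
 [-0.0000e+00  3.1000e-01 -9.5000e-01  3.7336e+02]
 [ 0.0000e+00  0.0000e+00  0.0000e+00  1.0000e+00]] [318.25481505   0.         318.72206157]
foot 0 [nan nan nan] nan ((0.0, 0.0), (0.0, 0.0), 0.0)
top 0 [nan nan nan] nan ((0.0, 0.0), (0.0, 0.0), 0.0)<stdin>:8: RuntimeWarning: Mean of empty slice.
  ret = um.true_divide(
  ret = _var(a, axis=axis, dtype=dtype, out=out, ddof=ddof,
  arrmean = um.true_divide(arrmean, div, out=arrmean,
  ret = ret.dtype.type(ret / rcount)
Traceback (most recent call last):
cv2.error: OpenCV(4.12.0) /io/opencv/modules/imgproc/src/approx.cpp:690: error: (-215:Assertion failed) npoints >= 0 && (depth == CV_32S || depth == CV_32F) in function 'approxPolyDP'
```

View pics/w1.png

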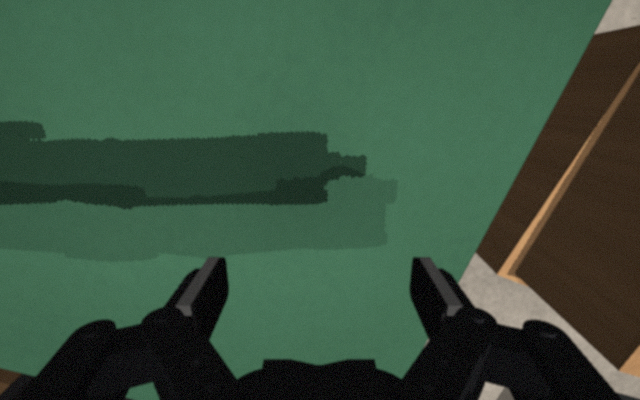

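The command was refused because every key is required, so the arm has not moved. The picture shows only bare table, with the fingertips at about (220,260) and (415,260). Resending with full rows.

arm_command:
  deltas:
    - {"dx": 0.02, "dy": 0.04, "dz": 0, "yaw": -2, "jaw": 1}
    - {"dx": 0.04, "dy": 0.08, "dz": 0, "yaw": -4, "jaw": 1}
    - {"dx": 0.06, "dy": 0.12, "dz": 0, "yaw": -6, "jaw": 1}
    - {"dx": 0.08, "dy": 0.16, "dz": 0, "yaw": -8, "jaw": 1}
    - {"dx": 0.1, "dy": 0.2, "dz": 0, "yaw": -10, "jaw": 1}
    - {"dx": 0.12, "dy": 0.24, "dz": 0, "yaw": -10, "jaw": 1}
    - {"dx": 0.14, "dy": 0.28, "dz": 0, "yaw": -10, "jaw": 1}
    - {"dx": 0.16, "dy": 0.32, "dz": 0, "yaw": -10, "jaw": 1}
    - {"dx": 0.18, "dy": 0.36, "dz": 0, "yaw": -10, "jaw": 1}
    - {"dx": 0.2, "dy": 0.4, "dz": 0, "yaw": -10, "jaw": 1}
    - {"dx": 0.22, "dy": 0.44, "dz": 0, "yaw": -10, "jaw": 1}
    - {"dx": 0.235, "dy": 0.475, "dz": 0, "yaw": -10, "jaw": 1}
    - {"dx": 0.244, "dy": 0.495, "dz": 0, "yaw": -10, "jaw": 1}
    - {"dx": 0.244, "dy": 0.495, "dz": 0, "yaw": -10, "jaw": 1}
    - {"dx": 0.244, "dy": 0.495, "dz": 0, "yaw": -10, "jaw": 1}

```text
clock: 1.65
eef_pos: [448.1, -122.1, 231.2]
tool_rot: [3.141, 0.001, 0.146]
force: [0.2, 0.1, -0.4]
width: 85.2
gripper_force: 0.0
```

```bash
cat > m.py <<'E'
from h import *
s=read_state();print(s['clock'],s['eef_pos'],np.degrees(s['tool_rot']))
im,d,K,T=grab("wrist"); np.savez("w1.npz",im=im,d=d,K=K,T=T); cv2.imwrite("pics/w2.png",im[...,::-1])
w=cloud(d,K,T); c=np.array([448,-121.5])
r=np.linalg.norm(w[...,:2]-c,axis=2)
f=(r<48)&(w[...,2]>10)&(w[...,2]<19); t=(r<30)&(w[...,2]>46)&(w[...,2]<54)
for n,m in(("foot",f),("top",t)):
    p=w[m]; print(n,len(p),p.mean(0),cv2.minAreaRect(p[:,:2].astype(np.float32)))
print(cv2.approxPolyDP(cv2.convexHull(w[t][:,:2].astype(np.float32)),4,True)[:,0])
q=w[t][:,:2]
for k in range(0,180,10):
    n=np.array([np.cos(np.radians(k)),np.sin(np.radians(k))]); print(k,np.ptp(np.percentile(q@n,[.5,99.5])).round(1),end="; ")
E
python3 m.py
```

```text
1.65 [ 448.11140689 -122.12163937  231.17327637] [1.79984160e+02 3.58624717e-02 8.37699716e+00]
foot 1448 [ 453.19203525 -121.59392224   14.25838775] ((448.05059814453125, -122.3801498413086), (56.675804138183594, 55.99990463256836), 8.259922981262207)
top 792 [ 448.88518842 -122.31309028   50.19961055] ((448.5450134277344, -122.45729064941406), (35.70246505737305, 30.603731155395508), 7.578055381774902)
[[ 466.13065  -119.27871 ]
 [ 455.5579   -106.08762 ]
 [ 436.84613  -108.64303 ]
 [ 431.0815   -126.554054]
 [ 442.3823   -138.70798 ]
 [ 460.2216   -135.86461 ]]
0 33.7; 10 33.8; 20 33.9; 30 32.5; 40 31.9; 50 32.8; 60 33.4; 70 33.5; 80 32.7; 90 31.4; 100 30.7; 110 32.0; 120 33.1; 130 33.8; 140 33.3; 150 32.5; 160 31.4; 170 32.8;
```

View pics/w2.png

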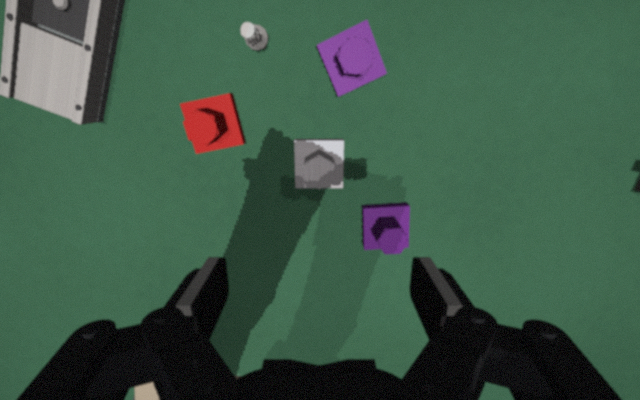

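The master is directly under the tool at (320,163), with red at (212,123), purple at (352,57) and (386,230), and the gauge at upper left. The flats already line up with the jaws: centre (448.2,-122.3), yaw about 8.3°. Now descending to grip.

arm_command:
  deltas:
    - {"dx": 0, "dy": 0, "dz": -0.02, "yaw": 0, "jaw": 1}
    - {"dx": 0, "dy": 0, "dz": -0.05, "yaw": 0, "jaw": 1}
    - {"dx": 0, "dy": 0, "dz": -0.08, "yaw": 0, "jaw": 1}
    - {"dx": 0, "dy": 0, "dz": -0.11, "yaw": 0, "jaw": 1}
    - {"dx": 0, "dy": 0, "dz": -0.14, "yaw": 0, "jaw": 1}
    - {"dx": 0, "dy": 0, "dz": -0.17, "yaw": 0, "jaw": 1}
    - {"dx": 0, "dy": 0, "dz": -0.19, "yaw": 0, "jaw": 1}
    - {"dx": 0, "dy": 0, "dz": -0.202, "yaw": 0, "jaw": 1}
    - {"dx": 0, "dy": 0, "dz": -0.21, "yaw": 0, "jaw": 1}
    - {"dx": 0, "dy": 0, "dz": -0.21, "yaw": 0, "jaw": 1}
    - {"dx": 0, "dy": 0, "dz": -0.21, "yaw": 0, "jaw": 0.6}
    - {"dx": 0, "dy": 0, "dz": -0.21, "yaw": 0, "jaw": 0.3}
    - {"dx": 0, "dy": 0, "dz": -0.21, "yaw": 0, "jaw": 0.1}
    - {"dx": 0, "dy": 0, "dz": -0.21, "yaw": 0, "jaw": 0}
    - {"dx": 0, "dy": 0, "dz": -0.21, "yaw": 0, "jaw": 0}
    - {"dx": 0, "dy": 0, "dz": -0.21, "yaw": 0, "jaw": 0}
    - {"dx": 0, "dy": 0, "dz": -0.21, "yaw": 0, "jaw": 0}

```text
clock: 3.4
eef_pos: [448.6, -122.3, 21.9]
tool_rot: [3.141, -0.001, 0.145]
force: [-1.9, -0.2, 6.0]
width: 31.0
gripper_force: 60.7
```

arm_command:
  deltas:
    - {"dx": 0, "dy": 0, "dz": 0.005, "yaw": 0, "jaw": 0}
    - {"dx": 0, "dy": 0, "dz": 0.015, "yaw": 0, "jaw": 0}
    - {"dx": 0, "dy": 0, "dz": 0.035, "yaw": 0, "jaw": 0}
    - {"dx": 0, "dy": 0, "dz": 0.06, "yaw": 0, "jaw": 0}
    - {"dx": 0, "dy": 0, "dz": 0.09, "yaw": 0, "jaw": 0}
    - {"dx": 0, "dy": 0, "dz": 0.11, "yaw": 0, "jaw": 0}
    - {"dx": 0, "dy": 0, "dz": 0.12, "yaw": 0, "jaw": 0}
    - {"dx": 0, "dy": 0, "dz": 0.12, "yaw": 0, "jaw": 0}

```text
clock: 4.2
eef_pos: [448.9, -122.2, 142.5]
tool_rot: [3.141, -0.002, 0.145]
force: [0.0, -1.0, -4.3]
width: 31.0
gripper_force: 60.2
```

```bash
python3 - <<'E'
from h import *
z=np.load("top.npz"); im,K,T=z["im"],z["K"],z["T"]
g=im.sum(2)/3.; 
def pin(g,u,v,r=5):
    s=g[v-r:v+r+1,u-r:u+r+1]; wt=np.clip(s-np.median(s)-10,0,None); vv,uu=np.mgrid[v-r:v+r+1,u-r:u+r+1]
    return (wt*uu).sum()/wt.sum(),(wt*vv).sum()/wt.sum()
p=pin(g,300,179);print("top",p,ray([p],30,K,T))
z=np.load("side.npz"); g2=z["im"].sum(2)/3.;p=pin(g2,341,189,4);print("side",p,ray([p],30,z["K"],z["T"]))
# deck corners in top crop
u=np.array([[148,177],[97,415],[232,441],[283,208]])/4+[250,115]; print(ray(u,36,K,T)); 
print(read_state())
E
```

```text
top (np.float64(299.8854310742277), np.float64(179.1885661595205)) [[572.10736404 144.92886341  30.        ]]
side (np.float64(340.6452391399737), np.float64(188.70996050899518)) [[573.08514834 143.3627487   30.        ]]
[[621.35869721 175.57441075  36.        ]
 [475.43796836 208.12719479  36.        ]
 [458.08164357 126.39777564  36.        ]
 [600.17792847  93.01629961  36.        ]]
{'clock': 4.2, 'qpos': array([ 0.40649175,  0.5225533 , -0.2847269 ,  2.10435323,  0.27360405,
        0.5465153 , -1.50264665]), 'qd': array([-0.01263479,  0.04200645,  0.01832164,  0.01834215,  0.01150453,
       -0.02438526, -0.00843518]), 'tau': array([  0.19686716, -45.74362278,  -2.56620817, -12.52545297,
        -0.07177477,   0.25467418,   0.07187009]), 'eef_pos': array([ 448.86268758, -122.24647724,  142.50415155]), 'tool_rot': array([ 3.14064470e+00, -2.23469215e-03,  1.45021628e-01]), 'force': array([ 0.02880939, -0.96534399, -4.28027567]), 'torque': array([-0.06066362,  0.02017757, -0.00597515]), 'gripper_force': 60.210155826061964, 'width': 30.99967728752772}
```

arm_command:
  deltas:
    - {"dx": 0.003, "dy": 0.015, "dz": 0, "yaw": -2, "jaw": 0}
    - {"dx": 0.009, "dy": 0.045, "dz": 0, "yaw": -5, "jaw": 0}
    - {"dx": 0.016, "dy": 0.08, "dz": 0, "yaw": -8, "jaw": 0}
    - {"dx": 0.024, "dy": 0.12, "dz": 0, "yaw": -11, "jaw": 0}
    - {"dx": 0.032, "dy": 0.16, "dz": 0, "yaw": -14, "jaw": 0}
    - {"dx": 0.04, "dy": 0.2, "dz": 0, "yaw": -17, "jaw": 0}
    - {"dx": 0.047, "dy": 0.235, "dz": 0, "yaw": -20, "jaw": 0}
    - {"dx": 0.053, "dy": 0.265, "dz": 0, "yaw": -21.5, "jaw": 0}
    - {"dx": 0.056, "dy": 0.282, "dz": 0, "yaw": -21.5, "jaw": 0}
    - {"dx": 0.056, "dy": 0.282, "dz": 0, "yaw": -21.5, "jaw": 0}
    - {"dx": 0.056, "dy": 0.282, "dz": 0, "yaw": -21.5, "jaw": 0}
    - {"dx": 0.056, "dy": 0.282, "dz": 0, "yaw": -21.5, "jaw": 0}

```text
clock: 5.4
eef_pos: [503.5, 158.1, 140.4]
tool_rot: [3.139, 0.002, -0.232]
force: [-0.5, -0.7, -5.1]
width: 31.0
gripper_force: 60.4
```

```bash
python3 - <<'E'
from h import *
s=read_state();print(s['clock'],s['eef_pos'],np.degrees(s['tool_rot']))
im,d,K,T=grab("wrist"); np.savez("w3.npz",im=im,d=d,K=K,T=T); cv2.imwrite("pics/w3.png",im[...,::-1])
w=cloud(d,K,T)
a=np.radians(-13); R=np.array([[np.cos(a),np.sin(a)],[-np.sin(a),np.cos(a)]])
q=(w[...,:2]-[572.5,144])@R.T
m=(np.abs(q[...,0])<50)&(np.abs(q[...,1])<45)
# rails: z near 36 inside windows; fit inner/outer edges per x bin
for lo in range(-60,50,10):
    sel=m&(q[...,0]>lo)&(q[...,0]<lo+10)&(w[...,2]>33.5)&(w[...,2]<40)
    y=q[...,1][sel]; 
    if len(y)>10: print(lo,len(y),"L",np.percentile(y[y>0],[2,98]).round(1) if (y>0).sum()>5 else None,"R",np.percentile(y[y<0],[2,98]).round(1) if (y<0).sum()>5 else None)
E
```

```text
5.4 [503.53068064 158.11564409 140.39741646] [ 1.79864234e+02  9.65896615e-02 -1.32660106e+01]
-50 310 L [32.2 41.9] R [-39.7 -30.1]
-40 328 L [32.1 41.7] R [-39.5 -30. ]
-30 346 L [32.1 41.4] R [-39.8 -30. ]
-20 354 L [32.  41.7] R [-39.5 -30.2]
-10 377 L [31.9 41.5] R [-39.7 -30.1]
0 382 L [32.  41.5] R [-40.  -30.3]
10 403 L [31.7 41.3] R [-39.8 -30.2]
20 417 L [31.8 41.3] R [-39.9 -30.4]
30 1557 L [ 1.3 40.8] R [-39.6  -0.8]
40 676 L [ 1.2 40.7] R [-39.   -0.9]
```

View pics/w3.png

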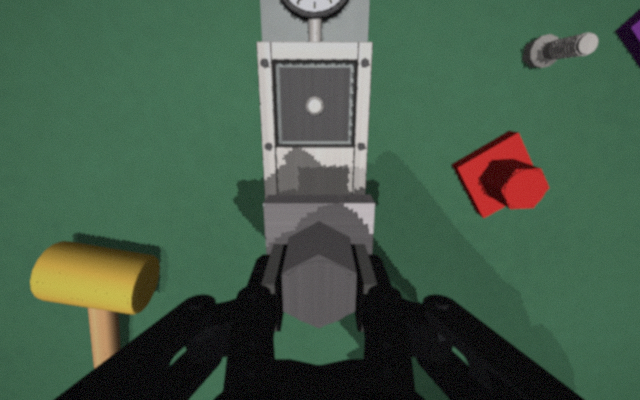

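The wrist view shows the pin at about (315,105) in the well, the rails running nearly straight up the picture, and the held master with its foot's front edge at row 200. Next: refine the pin position, the gauge yaw and the pose of the master in hand.

```bash
python3 - <<'E'
from h import *
z=np.load("w3.npz"); im,d,K,T=[z[k] for k in("im","d","K","T")]; w=cloud(d,K,T)
g=im.sum(2)/3.; s=g[93:118,303:328]; m=(s>(s.max()+np.median(s))/2); v,u=np.nonzero(m); uv=(u.mean()+303,v.mean()+93)
pin=ray([uv],30,K,T)[0]; print("pin",uv,m.sum(),pin)
a=np.radians(-13); R=np.array([[np.cos(a),np.sin(a)],[-np.sin(a),np.cos(a)]])
q=(w[...,:2]-pin[:2])@R.T
L=[];Rr=[]
for lo in range(-60,28,4):
    y=q[...,1][(q[...,0]>lo)&(q[...,0]<lo+4)&(abs(q[...,1])<45)&(w[...,2]>33.5)&(w[...,2]<40)]
    if (y>0).sum()>20 and (y<0).sum()>20: L.append([lo+2,np.percentile(y[y>0],3)]);Rr.append([lo+2,np.percentile(y[y<0],97)])
L=np.array(L);Rr=np.array(Rr); mid=np.polyfit(L[:,0],(L[:,1]+Rr[:,1])/2,1); print("yaw",-13+np.degrees(mid[0]),"y mid at pin",mid[1],"halfgap",(L[:,1]-Rr[:,1]).mean()/2)
e=q[...,0][(abs(q[...,1])<20)&(q[...,0]>20)&(q[...,0]<55)&(w[...,2]>34)&(w[...,2]<40)]; print("stop x",np.percentile(e,[2,98]))
print("rail z",np.median(w[...,2][(abs(q[...,0])<25)&(abs(abs(q[...,1])-36)<3)]), "deck z",np.median(w[...,2][(abs(q[...,0]+38)<3)&(abs(q[...,1])<20)]),"anvil",np.median(w[...,2][(abs(q[...,0]-18)<5)&(abs(q[...,1])<15)]))
# held foot top: relative to TCP in tool axes
tcp=np.array([503.53,158.12,140.40]); b=np.radians(-13.27); r=(w-tcp); X=r[...,0]*np.cos(b)+r[...,1]*np.sin(b); Y=-r[...,0]*np.sin(b)+r[...,1]*np.cos(b); Z=r[...,2]
near=(abs(X)<45)&(abs(Y)<45)
print("z hist",np.histogram(Z[near],bins=range(-30,40,3)))
f=near&(Z>-14)&(Z<-3)&(X>12); p=np.c_[X[f],Y[f]]; print("foot",len(p),Z[f].mean(),p.min(0),p.max(0),cv2.minAreaRect(p.astype(np.float32)))
fr=[]
for y in range(-24,24,4):
    k=f&(Y>y)&(Y<y+4); fr.append([y+2,np.percentile(X[k],97)])
fr=np.array(fr); print("front edge slope deg",np.degrees(np.polyfit(*fr.T,1)))
print(fr.round(1).tolist())
E
```

```text
pin (np.float64(314.2012195121951), np.float64(105.10365853658537)) 164 [573.10237923 144.73100142  30.        ]
yaw -13.336148390236058 y mid at pin -0.0011167579738842102 halfgap 31.153473190022385
stop x [31.38313157 43.07325424]
rail z 36.36771168462742 deck z 30.375532917753787 anvil 23.327870307976866
z hist (array([   0,    0,   56,  183,  200,  190,  257, 3756,  163,  149,  154,
        203,  296,  333,  389,  403,  429,  456,  559, 4369,  325,  246,
        688]), array([-30, -27, -24, -21, -18, -15, -12,  -9,  -6,  -3,   0,   3,   6,
         9,  12,  15,  18,  21,  24,  27,  30,  33,  36,  39]))
foot 3500 -7.972574436903489 [ 12.00746213 -28.26400592] [28.35182682 27.9315848 ] ((20.18128204345703, -0.1659832000732422), (56.19415283203125, 16.339366912841797), 89.99076080322266)
front edge slope deg [-4.34324150e-02  1.60269616e+03]
[[-22.0, 28.0], [-18.0, 28.0], [-14.0, 28.0], [-10.0, 28.0], [-6.0, 28.0], [-2.0, 28.1], [2.0, 27.9], [6.0, 28.0], [10.0, 28.0], [14.0, 28.0], [18.0, 27.9], [22.0, 27.9]]
```

arm_command:
  deltas:
    - {"dx": 0.001, "dy": 0.001, "dz": -0.01, "yaw": 0, "jaw": 0}
    - {"dx": 0.002, "dy": 0.0025, "dz": -0.03, "yaw": 0, "jaw": 0}
    - {"dx": 0.002, "dy": 0.0025, "dz": -0.05, "yaw": 0, "jaw": 0}
    - {"dx": 0.002, "dy": 0.0025, "dz": -0.065, "yaw": 0, "jaw": 0}
    - {"dx": 0.002, "dy": 0.0025, "dz": -0.074, "yaw": 0, "jaw": 0}
    - {"dx": 0.002, "dy": 0.0025, "dz": -0.078, "yaw": 0, "jaw": 0}
    - {"dx": 0.002, "dy": 0.0025, "dz": -0.078, "yaw": 0, "jaw": 0}
    - {"dx": 0.002, "dy": 0.0025, "dz": -0.078, "yaw": 0, "jaw": 0}
    - {"dx": 0.002, "dy": 0.0025, "dz": -0.078, "yaw": 0, "jaw": 0}

```text
clock: 6.35
eef_pos: [507.0, 162.6, 64.0]
tool_rot: [-3.141, -0.001, -0.23]
force: [0.3, 0.2, -4.2]
width: 31.2
gripper_force: 60.4
```

```bash
cat > st.py <<'E'
from h import *
s=read_state(); p=s['eef_pos']; a=np.radians(-13.33); r=p-[573.1,144.7,0]
print(s['clock'],p.round(2),"gauge x,y",(r[0]*np.cos(a)+r[1]*np.sin(a)).round(2),(-r[0]*np.sin(a)+r[1]*np.cos(a)).round(2),"base z",(p[2]-22).round(2),"rot",np.degrees(s['tool_rot']).round(2),"F",s['force'].round(2),"M",s['torque'].round(2),"w",s['width'].round(2))
E
python3 st.py
```

```text
Traceback (most recent call last):
  File "st.py", line 3, in <module>
    print(s['clock'],p.round(2),"gauge x,y",(r[0]*np.cos(a)+r[1]*np.sin(a)).round(2),(-r[0]*np.sin(a)+r[1]*np.cos(a)).round(2),"base z",(p[2]-22).round(2),"rot",np.degrees(s['tool_rot']).round(2),"F",s['force'].round(2),"M",s['torque'].round(2),"w",s['width'].round(2))
                                                                                                                                                                                                                                                         ^^^^^^^^^^^^^^^^
AttributeError: 'float' object has no attribute 'round'
```

```bash
sed -i "s/s\['width'\].round(2)/s['width'],'qd',abs(s['qd']).max()/" st.py; cat > g.py <<'E'
from h import *
import sys
s=read_state(); tcp=s['eef_pos']; b=s['tool_rot'][2]
im,d,K,T=grab("wrist"); w=cloud(d,K,T); cv2.imwrite(f"pics/{sys.argv[1]}.png",im[...,::-1])
r=w-tcp; X=r[...,0]*np.cos(b)+r[...,1]*np.sin(b); Y=-r[...,0]*np.sin(b)+r[...,1]*np.cos(b)
L=[]
for lo in range(30,100,5):
    y=Y[(X>lo)&(X<lo+5)&(abs(Y)<48)&(w[...,2]>33.5)&(w[...,2]<40)]
    if (y>0).sum()>20 and (y<0).sum()>20:
        l,rr=np.percentile(y[y>0],3),np.percentile(y[y<0],97); L.append([lo+2.5,l,rr])
L=np.array(L)
L=L[abs((L[:,1]-L[:,2])/2-31)<1.5]
m=np.polyfit(L[:,0],(L[:,1]+L[:,2])/2,1); print(len(L),"gauge rel tool: yaw",np.degrees(m[0]).round(2),"midline Y at X=0",m[1].round(2),"and X=70",np.polyval(m,70).round(2))
g=im.sum(2)/3.; mm=((w[...,2]>26)&(w[...,2]<33)&(X>45)&(abs(Y)<14)&(X<100)); n,l,stt,c=cv2.connectedComponentsWithStats(mm.astype(np.uint8))
for i in range(1,n):
    if stt[i,4]>40: print("blob",stt[i,4],c[i],"X,Y",X[l==i].mean().round(2),Y[l==i].mean().round(2))
f=(abs(X)<45)&(abs(Y)<45)&(r[...,2]>-12)&(r[...,2]<-4)&(X>15)
print("foot",f.sum(),[np.percentile(k[f],[1,99]).round(1).tolist() for k in(X,Y)],r[...,2][f].mean())
E
python3 st.py; python3 g.py w4
```

```text
6.35 [506.96 162.64  64.02] gauge x,y -68.49 2.2 base z 42.02 rot [-1.7995e+02 -8.0000e-02 -1.3180e+01] F [ 0.3   0.22 -4.22] M [-0.01 -0.02 -0.01] w 31.152303599958493 qd 0.0020710647807984264
13 gauge rel tool: yaw -0.14 midline Y at X=0 -2.25 and X=70 -2.42
blob 513 [322.59649123 116.79727096] X,Y 68.06 -2.39
foot 2884 [[15.2, 28.1], [-27.7, 27.3]] -7.847033939637408
```

arm_command:
  deltas:
    - {"dx": -0.0005, "dy": -0.002, "dz": 0, "yaw": -0.15, "jaw": 0}
    - {"dx": -0.0005, "dy": -0.002, "dz": -0.003, "yaw": -0.15, "jaw": 0}
    - {"dx": -0.0005, "dy": -0.002, "dz": -0.006, "yaw": -0.15, "jaw": 0}
    - {"dx": -0.0005, "dy": -0.002, "dz": -0.009, "yaw": -0.15, "jaw": 0}
    - {"dx": -0.0005, "dy": -0.002, "dz": -0.011, "yaw": -0.15, "jaw": 0}
    - {"dx": -0.0005, "dy": -0.002, "dz": -0.012, "yaw": -0.15, "jaw": 0}
    - {"dx": -0.0005, "dy": -0.002, "dz": -0.012, "yaw": -0.15, "jaw": 0}
    - {"dx": -0.0005, "dy": -0.002, "dz": -0.012, "yaw": -0.15, "jaw": 0}
    - {"dx": -0.0005, "dy": -0.002, "dz": -0.012, "yaw": -0.15, "jaw": 0}

```text
clock: 7.3
eef_pos: [505.7, 160.4, 51.9]
tool_rot: [3.141, 0.0, -0.233]
force: [-2.5, -0.3, 5.8]
width: 31.0
gripper_force: 61.7
```

```bash
python3 st.py
```

```text
7.3 [505.67 160.42  51.94] gauge x,y -69.24 -0.25 base z 29.94 rot [179.99   0.   -13.32] F [-2.48 -0.33  5.81] M [-0.18  0.48 -0.03] w 31.032191216451288 qd 0.002062677846267981
```

arm_command:
  deltas:
    - {"dx": 0.002, "dy": -0.0005, "dz": 0, "yaw": 0, "jaw": 0}
    - {"dx": 0.006, "dy": -0.0015, "dz": 0, "yaw": 0, "jaw": 0}
    - {"dx": 0.011, "dy": -0.0026, "dz": 0, "yaw": 0, "jaw": 0}
    - {"dx": 0.016, "dy": -0.0038, "dz": 0, "yaw": 0, "jaw": 0}
    - {"dx": 0.021, "dy": -0.005, "dz": 0, "yaw": 0, "jaw": 0}
    - {"dx": 0.026, "dy": -0.0062, "dz": 0, "yaw": 0, "jaw": 0}
    - {"dx": 0.031, "dy": -0.0073, "dz": 0, "yaw": 0, "jaw": 0}
    - {"dx": 0.036, "dy": -0.0085, "dz": 0, "yaw": 0, "jaw": 0}
    - {"dx": 0.041, "dy": -0.0097, "dz": 0, "yaw": 0, "jaw": 0}
    - {"dx": 0.046, "dy": -0.0109, "dz": 0, "yaw": 0, "jaw": 0}
    - {"dx": 0.05, "dy": -0.0118, "dz": 0, "yaw": 0, "jaw": 0}
    - {"dx": 0.053, "dy": -0.0126, "dz": 0, "yaw": 0, "jaw": 0}
    - {"dx": 0.055, "dy": -0.013, "dz": 0, "yaw": 0, "jaw": 0}
    - {"dx": 0.055, "dy": -0.013, "dz": 0, "yaw": 0, "jaw": 0}
    - {"dx": 0.055, "dy": -0.013, "dz": 0, "yaw": 0, "jaw": 0}

```text
clock: 8.8
eef_pos: [557.5, 148.9, 51.9]
tool_rot: [3.141, 0.006, -0.231]
force: [-8.2, 2.8, 11.0]
width: 31.0
gripper_force: 62.5
```

```bash
python3 st.py; python3 g.py w5
```

```text
8.8 [557.52 148.89  51.92] gauge x,y -16.13 0.48 base z 29.92 rot [179.95   0.32 -13.25] F [-8.16  2.76 11.01] M [0.46 1.91 0.01] w 31.041777966873237 qd 0.0023616308858462505
3 gauge rel tool: yaw -0.5 midline Y at X=0 -0.25 and X=70 -0.87
blob 2897 [318.15429755  74.32999655] X,Y 88.76 -0.04
blob 108 [318.06481481 135.5       ] X,Y 59.52 0.03
foot 2841 [[15.2, 27.9], [-27.6, 27.3]] -7.983998020649257
```

arm_command:
  deltas:
    - {"dx": 0.001, "dy": -0.0003, "dz": 0.0003, "yaw": 0, "jaw": 0}
    - {"dx": 0.003, "dy": -0.0009, "dz": 0.0006, "yaw": 0, "jaw": 0}
    - {"dx": 0.005, "dy": -0.0014, "dz": 0.0006, "yaw": 0, "jaw": 0}
    - {"dx": 0.007, "dy": -0.0019, "dz": 0.0006, "yaw": 0, "jaw": 0}
    - {"dx": 0.009, "dy": -0.0024, "dz": 0.0006, "yaw": 0, "jaw": 0}
    - {"dx": 0.011, "dy": -0.0029, "dz": 0.0006, "yaw": 0, "jaw": 0}
    - {"dx": 0.013, "dy": -0.0034, "dz": 0.0006, "yaw": 0, "jaw": 0}
    - {"dx": 0.0145, "dy": -0.0038, "dz": 0.0006, "yaw": 0, "jaw": 0}
    - {"dx": 0.0155, "dy": -0.004, "dz": 0.0006, "yaw": 0, "jaw": 0}
    - {"dx": 0.0155, "dy": -0.004, "dz": 0.0006, "yaw": 0, "jaw": 0}
    - {"dx": 0.0155, "dy": -0.004, "dz": 0.0006, "yaw": 0, "jaw": 0}

```text
clock: 9.95
eef_pos: [576.4, 143.2, 51.9]
tool_rot: [3.141, -0.0, -0.233]
force: [-0.6, -0.6, -3.8]
width: 31.1
gripper_force: 60.6
```

```bash
python3 st.py
```

```text
9.95 [576.43 143.24  51.89] gauge x,y 3.58 -0.65 base z 29.89 rot [ 1.7999e+02 -1.0000e-02 -1.3340e+01] F [-0.6  -0.64 -3.83] M [-0.1   0.14 -0.03] w 31.062764861629155 qd 0.0025337244373441394
```

arm_command:
  deltas:
    - {"dx": -0.001, "dy": 0.0005, "dz": 0, "yaw": 0, "jaw": 0}
    - {"dx": -0.002, "dy": 0.001, "dz": 0, "yaw": 0, "jaw": 0}
    - {"dx": -0.0032, "dy": 0.0015, "dz": 0, "yaw": 0, "jaw": 0}
    - {"dx": -0.0032, "dy": 0.0015, "dz": 0, "yaw": 0, "jaw": 0}
    - {"dx": -0.0032, "dy": 0.0015, "dz": 0, "yaw": 0, "jaw": 0}

```text
clock: 10.45
eef_pos: [573.2, 145.1, 51.9]
tool_rot: [-3.142, -0.0, -0.232]
force: [0.4, -0.3, -4.4]
width: 31.2
gripper_force: 60.5
```

```bash
python3 st.py; python3 g.py w6; python3 - <<'E'
from h import *
s=read_state(); tcp=s['eef_pos']; b=s['tool_rot'][2]
im,d,K,T=grab("wrist"); w=cloud(d,K,T); r=w-tcp; X=r[...,0]*np.cos(b)+r[...,1]*np.sin(b); Y=-r[...,0]*np.sin(b)+r[...,1]*np.cos(b)
e=X[(abs(Y)<25)&(X>20)&(X<55)&(w[...,2]>33.5)&(w[...,2]<39)]; print("stop X",np.percentile(e,[2,98]))
for lo,hi in((-20,0),(0,15),(15,30)):
    y=Y[(X>lo)&(X<hi)&(abs(Y)<46)&(abs(Y)>28.5)&(w[...,2]>34)&(w[...,2]<39)]
    print(lo,len(y),np.percentile(y[y>0],[3,97]) if (y>0).sum()>9 else 0,np.percentile(y[y<0],[3,97]) if (y<0).sum()>9 else 0)
E
```

```text
10.45 [573.15 145.07  51.92] gauge x,y -0.03 0.37 base z 29.92 rot [-1.800e+02 -1.000e-02 -1.332e+01] F [ 0.43 -0.28 -4.37] M [-0.04  0.04 -0.03] w 31.189992800591206 qd 0.0018024451472101956
stop X [27.61629813 43.42252601]
-20 646 [30.8826685  40.31601494] [-40.9596392  -31.60885348]
0 926 [30.74297314 40.12427538] [-40.90923053 -31.41338765]
15 1008 [30.66951525 40.06509703] [-40.8207356 -31.4186753]Traceback (most recent call last):
  File "g.py", line 13, in <module>
    m=np.polyfit(L[:,0],(L[:,1]+L[:,2])/2,1); print(len(L),"gauge rel tool: yaw",np.degrees(m[0]).round(2),"midline Y at X=0",m[1].round(2),"and X=70",np.polyval(m,70).round(2))
    raise TypeError("expected non-empty vector for x")
TypeError: expected non-empty vector for x
```

arm_command:
  deltas:
    - {"dx": 0, "dy": -0.0002, "dz": -0.001, "yaw": 0, "jaw": 0}
    - {"dx": 0, "dy": -0.0002, "dz": -0.002, "yaw": 0, "jaw": 0}
    - {"dx": 0, "dy": -0.0002, "dz": -0.003, "yaw": 0, "jaw": 0}
    - {"dx": 0, "dy": -0.0002, "dz": -0.004, "yaw": 0, "jaw": 0}
    - {"dx": 0, "dy": -0.0002, "dz": -0.004, "yaw": 0, "jaw": 0}
    - {"dx": 0, "dy": -0.0002, "dz": -0.004, "yaw": 0, "jaw": 0}

```text
clock: 11.15
eef_pos: [573.1, 144.8, 47.8]
tool_rot: [3.142, 0.0, -0.233]
force: [-1.1, 0.0, -5.1]
width: 30.8
gripper_force: 60.5
```

```bash
python3 st.py
```

```text
11.15 [573.12 144.78  47.85] gauge x,y 0.0 0.08 base z 25.85 rot [ 1.800e+02  1.000e-02 -1.333e+01] F [-1.13  0.01 -5.12] M [-0.02 -0.05  0.02] w 30.825436233888816 qd 0.003187598034015369
```

It's on the pin (4 mm down with no resistance). Now pressing down on the anvil.

arm_command:
  deltas:
    - {"dx": 0, "dy": 0, "dz": -0.001, "yaw": 0, "jaw": 0}
    - {"dx": 0, "dy": 0, "dz": -0.002, "yaw": 0, "jaw": 0}
    - {"dx": 0, "dy": 0, "dz": -0.003, "yaw": 0, "jaw": 0}
    - {"dx": 0, "dy": 0, "dz": -0.004, "yaw": 0, "jaw": 0}
    - {"dx": 0, "dy": 0, "dz": -0.005, "yaw": 0, "jaw": 0}
    - {"dx": 0, "dy": 0, "dz": -0.006, "yaw": 0, "jaw": 0}
    - {"dx": 0, "dy": 0, "dz": -0.007, "yaw": 0, "jaw": 0}
    - {"dx": 0, "dy": 0, "dz": -0.008, "yaw": 0, "jaw": 0}
    - {"dx": 0, "dy": 0, "dz": -0.009, "yaw": 0, "jaw": 0}
    - {"dx": 0, "dy": 0, "dz": -0.009, "yaw": 0, "jaw": 0}
    - {"dx": 0, "dy": 0, "dz": -0.009, "yaw": 0, "jaw": 0}

```text
clock: 12.25
eef_pos: [573.2, 144.7, 39.9]
tool_rot: [3.142, -0.0, -0.233]
force: [-3.9, -0.6, 9.4]
width: 30.8
gripper_force: 62.3
```

```bash
python3 st.py
```

```text
12.25 [573.24 144.75  39.94] gauge x,y 0.13 0.08 base z 17.94 rot [ 1.800e+02 -3.000e-02 -1.333e+01] F [-3.93 -0.59  9.42] M [-0.23  0.81  0.03] w 30.84399431305296 qd 0.001775603363438222
```

arm_command:
  deltas:
    - {"dx": 0, "dy": 0, "dz": -0.0005, "yaw": 0, "jaw": 0}
    - {"dx": 0, "dy": 0, "dz": -0.001, "yaw": 0, "jaw": 0}
    - {"dx": 0, "dy": 0, "dz": -0.0015, "yaw": 0, "jaw": 0}
    - {"dx": 0, "dy": 0, "dz": -0.0015, "yaw": 0, "jaw": 0}
    - {"dx": 0, "dy": 0, "dz": -0.0015, "yaw": 0, "jaw": 0}

```text
clock: 12.75
eef_pos: [573.3, 144.7, 39.9]
tool_rot: [3.142, -0.001, -0.233]
force: [-6.0, -2.0, 20.4]
width: 31.2
gripper_force: 63.9
```

```bash
python3 st.py
```

```text
12.75 [573.3  144.75  39.88] gauge x,y 0.19 0.09 base z 17.88 rot [ 1.800e+02 -5.000e-02 -1.333e+01] F [-6.03 -2.02 20.37] M [-0.43  1.47  0.04] w 31.17292794145622 qd 0.001257835070779487
```

```bash
python3 - <<'E'
from h import *
s=read_state(); tcp=s['eef_pos']; b=s['tool_rot'][2]
im,d,K,T=grab("wrist"); cv2.imwrite("pics/w7.png",im[...,::-1]); w=cloud(d,K,T); r=w-tcp; X=r[...,0]*np.cos(b)+r[...,1]*np.sin(b); Y=-r[...,0]*np.sin(b)+r[...,1]*np.cos(b)
f=(X>19)&(X<26)&(abs(Y)<24); print("foot top z",np.median(w[...,2][f]),"left/right",np.median(w[...,2][f&(Y>10)]),np.median(w[...,2][f&(Y<-10)]))
g=(X>0)&(X<25)&(abs(abs(Y)-36)<3); print("rail z",np.median(w[...,2][g])); t=(X>6)&(X<14)&(abs(Y)<6);print("grip top",np.median(w[...,2][t]))
E
```

```text
foot top z 32.25950470873671 left/right 32.24565687742725 32.32700224935826
rail z 92.15131622704578
grip top 119.34893508629682
```

View pics/w7.png

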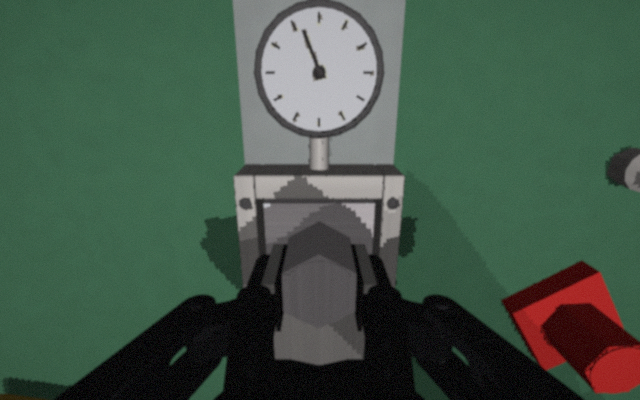

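The picture shows the foot seated in the well between the rails, around (318,230). Its top is at z = 32.3 mm (32 expected), level and still gripped. Handing in.

```bash
python3 -c "
from cell import *
print(finish_job())"
```

```text
the job is handed in; nothing more can be done
None
```

The hex master was laid on the deck, slid onto the locating pin and pressed onto the anvil stop, then handed in still gripped and held down at about 25 N, roughly 13 s into the 42 s limit; nothing else was touched.

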